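Unlatch the insert pocket and present the spare insert

TASK

Fit the loose orange square-bored wing knob fully down onto the square spindle of the yellow latch, turn it about a quarter turn counter-clockwise (from above) so the latch clears the white flap, and leave it there. Swing the flap up by its steel bar until it stands upright and stays open, then draw out the purple insert, leaving the grey insert, glass jar and titanium screw where they are. Finish while still holding the purple insert upright and still in the gripper, over the middle of the round inspection lens, its lower edge about 10 cm above the glass.

Things in the scene. Friction and masses are not known exactly. Their poses are not given: they have to be found in the camera images.
- fixture: Glossy white block fixed to the table, 100 (x) x 152 (y) x 70 mm; origin: centre of its underside. 6 mm walls round a pocket 88 x 140 mm, floor at z = 25 mm, with two slots 18 mm deep centred at x = -6, y = +30 and -30 mm: one holds the purple insert, the other the grey. A 28 mm round post with the latch stands at x = -108 mm; the flap hinge is at x = +50 mm.
- latch (a joint): Angle (rad) of the yellow swing latch and its spindle about the vertical post. 0: arm points to the fixture's +x, over the flap's front edge; grows counter-clockwise seen from above; stop at 1.5. Below about 0.7 the arm blocks the flap. Starts at 0 to 0.25; stiff (about 0.1 N m), stays where left.
- spindle_seat (a point): Foot of the square steel spindle, on the post's axis, 83 mm above the table, at the latch arm's upper face, where the knob's underside rests when fully down. z up, x along the latch arm (66 x 14 x 5 mm); turns with the latch. Spindle: 20 mm tall, 14 x 14 mm, sides along x and y, its top 5 mm tapering to 9 x 9 mm.
- knob_center (a point): Loose orange wing knob, about 70 g, upright on the table, 56 mm tall; this point: on its axis half-way up (28 mm). Lower 24 mm: hub 34 x 34 mm with a 16 x 16 mm square bore 22 mm deep, open below, sides along x and y. Upper 32 mm: fin to pinch, 44 mm long along x, 12 mm thick along y. Fits the spindle in any of four quarter turns, with 0.15 rad of play.
- flap (a joint): Angle of the white cover flap, rad: 0 closed, lying over the pocket; 1.57 upright; stop at 2.0, leaning back. Its hinge is stiff (about 0.11 N m), so it stays where it is left.
- flap_hinge (a point): Middle of the flap's hinge axis, 70 mm above the table at the fixture's +x edge; the axis runs along the fixture's y. Closed, the flap reaches 102 mm from here towards the fixture's -x, is 152 mm wide and 6 mm thick, its top 76.5 mm above the table.
- flap_bar (a point): Middle of the round steel bar on the flap, 10 mm diameter, 72 mm long along the fixture's y, on two end posts, 40 mm above the flap's upper face; 84 mm from the hinge axis along the flap and 46.5 mm off it (96 mm from the hinge axis in all). Turns with the flap; round, so it can turn in the fingers.
- insert_center (a point): Centre of the purple spare insert with two brass bushes: 40 (x) x 10 (y) x 56 mm (z, up), about 60 g, loose, standing in a slot under the flap, x along the fixture's x, 1 mm play each side. This point is 28 mm below its top and 28 above its lower edge; in the slot its top is 63 mm above the table and its upper 38 mm stand above the pocket floor.
- blank_center (a point): Centre of the plain grey insert, same size, standing in the other slot; it stays there.
- lens_glass (a point): Middle of the glass on top of the round black inspection lens housing (76 mm diameter, 30 mm high, fixed to the table, white ring and dark centre), looking up.
- jar: Squat open clear glass jar of brass spacers, 76 mm diameter, 50 mm high, loose; origin at the centre of its underside. Leave alone.
- screw: Titanium shoulder screw standing on its head, 22 mm diameter, 49 mm tall, loose; origin at the centre of its underside. Leave alone.
There are look-alikes about, which are no part of the job. Of the things that look like the fixture, the larger one is meant.

How it is judged:
On the way, in this order (a step that is already met when the one before it is completed fails the run):
1. the knob sits fully down on the square spindle, the latch not yet turned (horizontal distance between knob_center and spindle_seat below 0.004 m and z of knob_center in the frame of spindle_seat between 0.02 and 0.034 m and angle between knob_center's own z axis and vertical below 0.2 rad and value of joint latch below 0.5 rad and value of joint flap below 0.1 rad), for 0.1 s.
2. the latch is turned clear of the flap with the knob on its spindle (horizontal distance between knob_center and spindle_seat below 0.004 m and z of knob_center in the frame of spindle_seat between 0.02 and 0.034 m and angle between knob_center's own z axis and vertical below 0.2 rad and value of joint latch above 1 rad and value of joint flap below 0.1 rad), for 0.1 s.
3. the flap is swung up, both inserts still in their slots (horizontal distance between knob_center and spindle_seat below 0.004 m and z of knob_center in the frame of spindle_seat between 0.02 and 0.034 m and angle between knob_center's own z axis and vertical below 0.2 rad and value of joint flap above 1.35 rad and z of each of insert_center, blank_center in the frame of fixture below 0.045 m), for 0.1 s.
4. the purple insert is drawn out and clear above the fixture (z of insert_center in the frame of fixture above 0.11 m and contact force between the fingers and insert above 1 N), for 0.1 s.
At the end, for the whole second after the job is handed in: Fingers hold the purple insert still, tilted under 0.2 rad, centre within 30 mm of the lens axis, lower edge 50-160 mm above the glass; flap beyond 1.35 rad; latch beyond 1.0 rad; knob on the spindle, within 6 mm of fully down; grey insert in its slot (horizontal distance between knob_center and spindle_seat below 0.004 m and z of knob_center in the frame of spindle_seat between 0.02 and 0.034 m and angle between each of knob_center, insert_center's own z axis and vertical below 0.2 rad and value of joint latch above 1 rad and value of joint flap above 1.35 rad and z of blank_center in the frame of fixture below 0.045 m and horizontal distance between insert_center and lens_glass below 0.03 m and z of insert_center in the frame of lens_glass between 0.078 and 0.188 m and contact force between the fingers and insert above 1 N and linear speed of insert below 0.03 m/s); the arm keeps its last pose, push and grip.
It fails at once if the glass jar is moved more than 25 mm or tipped (distance of jar from where it was at the start of the episode above 0.025 m or angle between jar's own z axis and vertical above 0.4 rad).
It fails at once if the titanium screw is moved more than 25 mm or tipped (distance of screw from where it was at the start of the episode above 0.025 m or angle between screw's own z axis and vertical above 0.4 rad).
It fails at once if the grey insert is drawn out of its slot (z of blank_center in the frame of fixture above 0.058 m).
It also fails if it takes over 62 s, if anything falls off the work surface, if the arm or the gripper's body presses on something with over 40 N, if the wrist force passes 120 N, or if a joint passes its speed limit or range.

ROBOT

A 7-joint arm with a two-finger parallel gripper is mounted at the origin on the work surface. World frame = base frame: x ahead of the robot, y to its left, z up, the work surface at z = 0. Lengths are in m, angles in rad, forces in N, time in s.
With the tool pointing down it reaches from about 0.4 to 0.925 m from the base axis. Payload 5.6 kg.
Tool frame: the origin (TCP) lies at the very end of the fingers, on their centre line; the grasp point (between the pads) lies 19 mm behind it (arm.tcp_to_grasp is the distance from the TCP to the grasp point, in m); z points along the fingers, y is the line along which they close (so a half turn about z gives the same grasp; the last joint's range is limited). The gripper opens to 85 mm and grips with 20 to 120 N. Pads are 22 mm wide; open, the fingers measure 114 mm over their backs; the gripper's body (76 mm by 85 mm) begins 54 mm behind the grasp point. The pads swing forward as they close: fully open they stand 13 mm farther back than shut.
Start: joints at [1.1, 0.468, -0.012, 1.603, 0.006, 1.071, -0.056], TCP at [0.27, -0.591, 0.204] pointing down, gripper open.
Joint ranges: [-2.53, 2.53], [-0.31, 2.02], [-1.57, 1.55], [0.28, 2.44], [-1.29, 4.43], [0.15, 1.84], [-2.92, 2.92]. Speed limits (rad/s): [2.57, 2.57, 3.14, 3.14, 3.14, 3.14, 3.14].

INTERFACE

Orientations are given as a 3x3 rotation matrix whose columns are the frame's x, y, z axes.
In Python, from station import arm, snapshot, search_frame, silhouettes gives the robot as it stands.
- The arm moves only by the tool arm_command, never from a script. Its argument "plan" is a list of rows, each a list of 6 numbers: the shift along the tool's x, y, z scaled (see below), then the turn, a rotation vector about the tool's x, y, z scaled (see below). In form: [[tx, ty, tz, rx, ry, rz], ...]. A call has 1 to 12 rows; each row is the pose to reach, as a shift and turn from the pose commanded when the call began, along the tool's axes at that moment; what a row does not reach only later rows make up. The controller multiplies each number of a shift by 0.5 m and each number of a turn by 90 degrees. A row lasts 1/12 s, in which the tool goes at most 41.7 mm and 7.16 degrees, less where a joint would pass 70% of its speed; a pose out of reach is approached as far as the arm can. A call with a number of a shift or a turn outside -1 to 1 is refused whole. A call with a gripper value outside its range is refused whole. "grip" is the closure, from -1 (fully open) to 1 (shut), set as the call begins (left out, the last holds). The fingers move at their own pace and stop on an object; the grip force is fixed at half the most. Time passes only in rows, so rows that repeat a pose let the fingers close. It gives the time, the measured TCP pose, the force, the opening and the grip force at its end, in the units of the state.
- arm.read_state(): the state, without advancing time (a new reading comes with each control period).
- snapshot(name): name is "side" or "top"; returns a dict with "image" (420x560x3 uint8, red, green, blue), "fx", "fy", "cx", "cy" (pixels), "R" (3x3) and "t" (3): a world point X has camera coordinates R X + t. Camera axes: x right, y down, z forward; pixel columns grow to the right and rows downward; lengths in m; the calibration is good to about 2 mm. A picture is of the moment at which its call begins. There is no depth.
- arm.close_job(): hands the job in; it is judged then, once.
Trained networks look in a picture, given as the dict that the camera call returned (one of the last four; its "shot" number tells which), for a name from the list of things; names that differ only in an ending like _2 or _b are one class to them, and where a whole thing is asked for, a point or a joint stands for the part that bears it (a point fixed in the world has none). Each returns a list of dicts, best first, with "score" (0 to 1); they miss things now and then, are a little off and sometimes report something else, mostly with a low value. They report only what shows in the picture. A call takes as long as a camera call. They do not tell look-alikes from the thing itself.
- search_frame(picture, query): "box" ([left, top, right, bottom] in pixels, round what is visible of it).
- silhouettes(picture, query): "region" (420x560 bool, what is visible of it) and "box" ([left, top, right, bottom] in pixels, round what is visible of it).
The state is a dict: "clock": time; "joints": joint angles; "qvel": joint speeds; "tau": joint torques, N m; "eef_pos": TCP position; "orientation": TCP orientation; "contact_force": force on the tool from outside, world axes, zero at the start; "ft_torque": the same for the moment, N m; "finger_gap": opening from 0.0 (shut) to 1.0 (fully open); "grasp_force": force on a finger pad.
Only numpy, scipy, OpenCV 4.12 (cv2) and the standard library are available. Lean on these libraries where they do the work, as an engineer would, in place of code of your own. Each camera call takes 0.05 s, during which the arm holds its last target. There are 200 camera calls.

## Working session

There is one attempt and no reset: what is moved stays moved. The work goes in short steps, Python scripts to look and compute and a tool call to move; the robot and the scene stay as the last step left them, time stands still between calls to the robot, and variables do not carry over. Pictures are saved under pics/ and viewed, at most 10 in all, crops included, and the job is handed in when it is done.

Besides the shell and the picture viewer there is one more tool, called after "Emit:" as a command line: name --pt "numbers of a row" for each row, then --argument value for the rest. arm_command: Moves the arm, as the interface text tells. Its arguments: {"type":"object","properties":{"plan":{"type":"array"},"grip":{"type":"number"}},"required":["plan"]}

```bash
mkdir -p pics; ls
python3 - <<'E'
from station import arm, snapshot, search_frame, silhouettes
import cv2, numpy as np
s=arm.read_state(); print({k:np.round(v,3).tolist() for k,v in s.items()})
ims=[]
for n in("side","top"):
    p=snapshot(n); cv2.imwrite(f"pics/{n}0.png",p["image"][:,:,::-1])
    print(n,p["fx"],p["cx"],p["cy"],np.round(p["R"],3).tolist(),np.round(p["t"],3).tolist())
    for q in["fixture","latch","spindle_seat","knob_center","flap","flap_bar","insert_center","blank_center","lens_glass","jar","screw"]:
        try: print(q,[(round(d["score"],2),np.round(d["box"]).astype(int).tolist()) for d in search_frame(p,q)[:4]])
        except Exception as e: print(q,e)
E
```

```text
pics
{'clock': 0.0, 'joints': [1.1, 0.468, -0.012, 1.604, 0.006, 1.071, -0.056], 'qvel': [-0.0, 0.001, 0.002, -0.0, 0.0, 0.0, -0.0], 'tau': [-0.0, -53.237, 0.021, -25.13, 0.011, 0.008, -0.0], 'eef_pos': [0.269, -0.591, 0.203], 'orientation': [[0.91, 0.415, -0.001], [0.415, -0.91, 0.002], [-0.0, -0.002, -1.0]], 'contact_force': [-0.381, -0.797, 0.785], 'ft_torque': [-0.008, -0.024, -0.015], 'grasp_force': 0.0, 'finger_gap': 0.997}
side 499.4544412160957 273.6622384601282 204.14573300617334 [[0.947, -0.322, 0.018], [-0.162, -0.523, -0.836], [0.278, 0.789, -0.548]] [-0.597, 0.187, 0.87]
fixture [(0.84, [173, 252, 256, 322]), (0.59, [175, 176, 273, 254])]
latch [(0.74, [174, 278, 208, 298]), (0.35, [176, 179, 273, 254])]
spindle_seat [(0.65, [178, 201, 218, 217]), (0.57, [174, 281, 208, 295])]
knob_center [(0.78, [245, 318, 275, 360])]
flap [(0.81, [192, 174, 270, 221]), (0.6, [190, 251, 255, 305])]
flap_bar [(0.8, [188, 249, 256, 303]), (0.62, [193, 177, 271, 224])]
insert_center []
blank_center []
lens_glass [(0.73, [188, 168, 218, 194])]
jar [(0.8, [360, 262, 404, 312])]
screw [(0.53, [343, 314, 358, 346])]
top 387.8001739778901 280.44403650710456 207.2657091176938 [[-0.021, -0.999, 0.027], [-0.985, 0.016, -0.174], [0.174, -0.031, -0.984]] [0.001, 0.633, 0.798]
fixture [(0.95, [300, 250, 362, 314]), (0.9, [196, 205, 277, 296])]
latch [(0.64, [336, 285, 351, 316])]
spindle_seat [(0.66, [234, 256, 256, 297]), (0.66, [335, 283, 349, 314])]
knob_center [(0.86, [377, 249, 404, 274])]
flap [(0.84, [305, 245, 362, 296])]
flap_bar [(0.98, [303, 248, 363, 299]), (0.66, [194, 207, 276, 271])]
insert_center []
blank_center []
lens_glass [(0.7, [137, 236, 174, 271])]
jar [(0.58, [341, 133, 377, 168])]
screw []
```

Run:
```python
import cv2, numpy as np
a=cv2.imread("pics/side0.png")[150:390,140:420]; b=cv2.imread("pics/top0.png")[110:350,110:440]
cv2.imwrite("pics/s1.png",cv2.resize(a,None,fx=2.5,fy=2.5,interpolation=2)); cv2.imwrite("pics/t1.png",cv2.resize(b,None,fx=2.4,fy=2.4,interpolation=2))
```

```text
(no output)
```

View pics/s1.png

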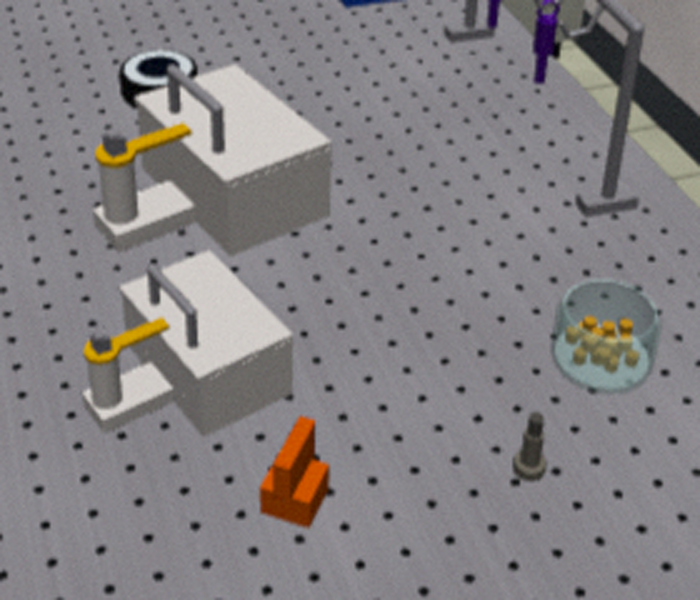

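View pics/t1.png

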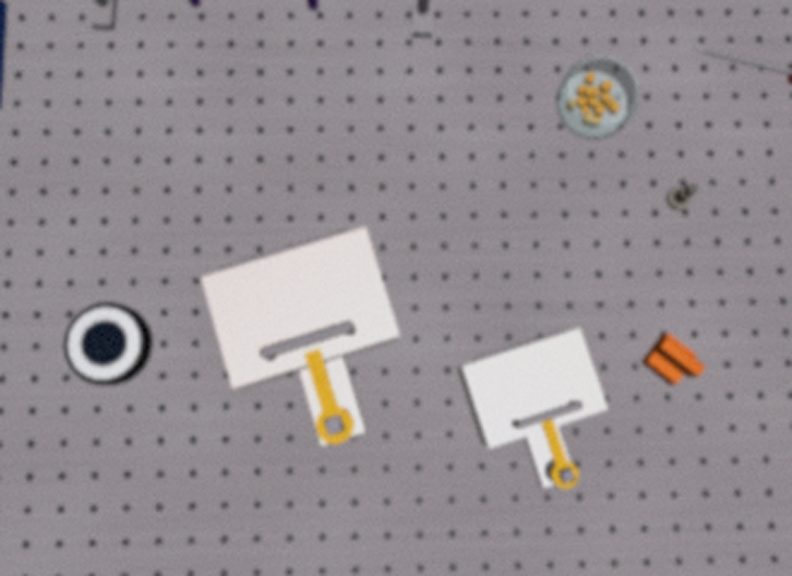

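The top crop shows the large fixture at the left, with flap corners (202,276), (366,228), (400,336) and (232,388). Its spindle is at (334,425), the lens at (104,343) and the knob at (675,358). In the side crop, its spindle is at (115,145) and its bar runs from (172,72) to (218,108). I'll fit the poses next.

```bash
cat > h.py <<'E'
import numpy as np, cv2
from scipy.optimize import minimize, least_squares
def proj(p,X):
    c=np.atleast_2d(X)@np.array(p["R"]).T+np.array(p["t"]); return np.c_[p["fx"]*c[:,0]/c[:,2]+p["cx"],p["fy"]*c[:,1]/c[:,2]+p["cy"]]
def Rz(a): c,s=np.cos(a),np.sin(a); return np.array([[c,-s,0],[s,c,0],[0,0,1]])
def place(x,y,a,P,z=0): return np.atleast_2d(P)@Rz(a).T+[x,y,z]
def box(x0,x1,y0,y1,z0,z1): return np.array([[x,y,z] for x in(x0,x1) for y in(y0,y1) for z in(z0,z1)],float)
def disc(r,z0,z1): t=np.arange(0,6.28,.2); return np.array([[r*np.cos(u),r*np.sin(u),z] for u in t for z in(z0,z1)])
def render(p,hulls,S=4):
    m=np.zeros((420*S,560*S),np.uint8)
    for H in hulls:
        h=cv2.convexHull(((proj(p,H)+.5)*S*16).astype(np.int32)); cv2.fillConvexPoly(m,h,1,shift=4)
    return cv2.resize(m.astype(np.float32),(560,420),interpolation=cv2.INTER_AREA)
def fit(pics,masks,model,x0,step):
    def cost(v): return sum(np.abs(render(p,model(v))-m).sum()/m.sum() for p,m in zip(pics,masks))
    sim=np.vstack([x0]+[np.array(x0)+np.eye(len(x0))[i]*step[i] for i in range(len(x0))])
    r=minimize(cost,x0,method="Nelder-Mead",options=dict(initial_simplex=sim,xatol=1e-4,fatol=1e-4,maxiter=250)); return r.x,r.fun
def knob(v,z=0): return [place(v[0],v[1],v[2],B,z) for B in(box(-.017,.017,-.017,.017,0,.024),box(-.022,.022,-.006,.006,.024,.056))]
def orange(im,box=None):
    h=cv2.cvtColor(im,cv2.COLOR_RGB2HSV); m=((h[...,0]<=14)&(h[...,1]>150)&(h[...,2]>60))
    if box is not None: k=np.zeros_like(m); k[box[1]:box[3],box[0]:box[2]]=1; m=m&k
    return m.astype(np.float32)
def yellow(im,box):
    h=cv2.cvtColor(im,cv2.COLOR_RGB2HSV); m=((h[...,0]>17)&(h[...,0]<32)&(h[...,1]>130)&(h[...,2]>80)); k=np.zeros_like(m); k[box[1]:box[3],box[0]:box[2]]=1
    return (m&k).astype(np.float32)
def ray(p,uv,z):
    R=np.array(p["R"]);t=np.array(p["t"]); c=-R.T@t; d=R.T@np.array([(uv[0]-p["cx"])/p["fx"],(uv[1]-p["cy"])/p["fy"],1]); return c+d*(z-c[2])/d[2]
E
python3 - <<'E'
from h import *
from station import arm,snapshot
S=snapshot("side");T=snapshot("top")
tc=lambda *q:[np.array(a)/2.4+[109.7,109.7] for a in q]
sc=lambda *q:[np.array(a)/2.5+[139.7,149.7] for a in q]
F=lambda v,P:place(v[0],v[1],v[2],P)
Zt=.0765
Xt=[[.05,.076,Zt],[.05,-.076,Zt],[-.052,-.076,Zt],[-.052,.076,Zt],[-.108,0,.103]]
ut=tc((202,276),(366,228),(400,336),(232,388),(334,424))
Xs=[[.05,-.076,Zt],[-.052,-.076,Zt],[.05,.076,Zt],[-.108,0,.103],[-.034,.036,.1165],[-.034,-.036,.1165]]
us=sc((330,147),(228,183),(237,66),(115,144),(172,72),(218,108))
res=lambda v:np.r_[(proj(T,F(v,Xt))-ut).ravel(),(proj(S,F(v,Xs))-us).ravel()]
r=least_squares(res,[.6,.15,.2],loss="soft_l1"); v=r.x; print("fixture",np.round(v,4)); print(np.round(r.fun.reshape(-1,2),1).tolist())
sp=F(v,[-.108,0,.083])[0]; print("spindle",sp, [ray(T,ut[4],.103),ray(S,us[3],.103)])
# knob
ks=orange(S["image"],[235,305,285,370]);kt=orange(T["image"],[365,235,415,285]); print(ks.sum(),kt.sum())
x0=ray(T,tc((675,358))[0],.03)
best=min((fit([S,T],[ks,kt],knob,[x0[0],x0[1],a],[.006,.006,.2]) for a in(-.6,.2,.9,1.6)),key=lambda q:q[1]); print("knob",np.round(best[0],4),best[1])
for n,p,m in(("S",S,ks),("T",T,kt)): print(n,fit([p],[m],knob,best[0],[.004,.004,.1]))
# latch
L=lambda w:[place(w[0],w[1],w[2],disc(w[3],.078,.083)),place(w[0],w[1],w[2],box(0,.066,-.007,.007,.078,.083))]
ys=yellow(S["image"],[170,190,222,222]);yt=yellow(T["image"],[225,245,265,300]); print(ys.sum(),yt.sum())
ub=cv2.morphologyEx
w=fit([T,S],[yt,ys],L,[sp[0],sp[1],v[2],.014],[.004,.004,.1,.003]); print("latch",np.round(w[0],4),w[1],"angle",w[0][2]-v[2])
for p,uv in((T,tc((104,343))[0]),(S,sc((160,68))[0])): print("lens",ray(p,uv,.03))
print("jar",ray(T,tc((594,108))[0],0.0),"screw",ray(T,tc((676,198))[0],.02))
E
```

```text
fixture [0.5676 0.0877 0.283 ]
[[0.0, 0.2], [0.5, -0.6], [0.4, -0.1], [0.5, 0.1], [0.2, 0.5], [0.9, -1.9], [-1.0, -0.5], [-0.3, -0.4], [-0.3, -5.3], [0.7, -0.4], [-0.1, 0.5]]
spindle [0.46386502 0.05750957 0.083     ] [array([0.46492406, 0.05791001, 0.103     ]), array([0.46106226, 0.03856448, 0.103     ])]
754.0 261.0
knob [ 0.5163 -0.2546  0.9001] 0.4028330445289612
S (array([ 0.51597511, -0.25439668,  0.91965209]), np.float64(0.07791776955127716))
T (array([ 0.51625762, -0.25455383,  0.89942585]), np.float64(0.31920498609542847))
235.0 248.0
latch [0.463  0.0586 0.3185 0.0144] 0.719221830368042 angle 0.0354238791451546
lens [0.5404688  0.27193024 0.03      ]
lens [0.54159548 0.26874741 0.03      ]
jar [ 0.7688879  -0.20010334  0.        ] screw [ 0.67077388 -0.27030192  0.02      ]
```

Run:
```python
from h import *
from station import arm,snapshot
S=snapshot("side");T=snapshot("top")
L=lambda w:[place(w[0],w[1],w[2],disc(w[3],.078,.083)),place(w[0],w[1],w[2],box(0,.066,-.007,.007,.078,.083))]
ys=yellow(S["image"],[170,190,222,222]);yt=yellow(T["image"],[225,245,265,300])
w0=[.463,.0586,.3185,.0144]
out=[]
for n,p,m,bx in(("S",S,ys,(170,170,240,220)),("T",T,yt,(220,230,290,280+22))):
    w=fit([p],[m],L,w0,[.004,.004,.1,.003]); print(n,np.round(w[0],4),w[1])
    sp=box(-.0045,.0045,-.0045,.0045,.103,.103).round(4)[[0,2,6,4]]; ft=box(-.007,.007,-.007,.007,.083,.083)[[0,2,6,4]]
    k=8; im=cv2.resize(p["image"][bx[1]:bx[3],bx[0]:bx[2],::-1],None,fx=k,fy=k,interpolation=cv2.INTER_CUBIC)
    for q,c in((sp,(0,0,255)),(ft,(255,0,0))):
        uv=((proj(p,place(*w0[:3],q))+.5-[bx[0],bx[1]])*k).astype(int); cv2.polylines(im,[uv],True,c,1)
    uv=((proj(p,place(*w0[:2],w0[2],disc(.014,.083,.083)))+.5-[bx[0],bx[1]])*k).astype(int); cv2.polylines(im,[uv],True,(0,255,0),1)
    out.append(im[:400])
cv2.imwrite("pics/ov.png",cv2.resize(np.vstack(out),None,fx=.75,fy=.75) if 0 else np.vstack(out)[:600*2:1][:, :])
im=np.hstack([out[0][:, :400] ,cv2.copyMakeBorder(out[1],0,0,0,0,0)[:, :400]])
S_=out[0]; 
big=np.zeros((600,800,3),np.uint8); big[:400,:400]=out[0][:400,:400]; t=out[1]; 
t2=cv2.resize(p["image"][250:300,220:270,::-1],None,fx=8,fy=8,interpolation=cv2.INTER_CUBIC)
for q,c in((sp,(0,0,255)),(ft,(255,0,0)),(disc(.014,.083,.083),(0,255,0))):
    uv=((proj(T,place(*w0[:3],q))+.5-[220,250])*8).astype(int); cv2.polylines(t2,[uv],True,c,1)
big[:400,400:]=t2; cv2.imwrite("pics/ov.png",big[:400])
```

```text
S [0.4625 0.0587 0.3316 0.0145] 0.26276594400405884
T [0.4629 0.0588 0.2952 0.0141] 0.43525001406669617
```

View pics/ov.png

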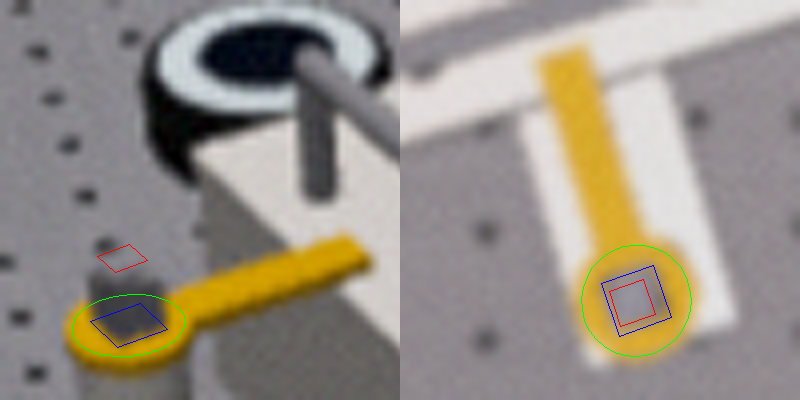

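The overlay matches the ring and spindle, so I take the spindle at (0.463, 0.0586) with latch yaw about 0.31. The knob is at (0.516, -0.2545) with yaw 0.90.

```bash
cat > go.py <<'E'
# usage: go.py x y z yaw  -> row from present pose to a vertical tool with x axis at yaw
import sys, numpy as np
from scipy.spatial.transform import Rotation as Ro
from station import arm
def row(x,y,z,yaw):
    s=arm.read_state(); R=np.array(s["orientation"]); c,q=np.cos(yaw),np.sin(yaw)
    G=np.array([[c,q,0],[q,-c,0],[0,0,-1]])
    d=R.T@(np.array([x,y,z])-s["eef_pos"])/.5; w=Ro.from_matrix(R.T@G).as_rotvec()/(np.pi/2)
    return np.round(np.r_[d,w],4).tolist()
if __name__=="__main__":
    a=list(map(float,sys.argv[1:]))
    for i in range(0,len(a),4): print(row(*a[i:i+4]))
E
python3 go.py .516 -.2545 .11 .9
```

```text
[0.7279, -0.4087, 0.1887, -0.0, 0.0, -0.3006]
```

Emit:
arm_command --pt "0.728 -0.409 0.1 0 0 -0.3" --pt "0.728 -0.409 0.1 0 0 -0.3" --pt "0.728 -0.409 0.1 0 0 -0.3" --pt "0.728 -0.409 0.1 0 0 -0.3" --pt "0.728 -0.409 0.1 0 0 -0.3" --pt "0.728 -0.409 0.1 0 0 -0.3" --pt "0.728 -0.409 0.1 0 0 -0.3" --pt "0.728 -0.409 0.1 0 0 -0.3" --pt "0.728 -0.409 0.1 0 0 -0.3" --pt "0.728 -0.409 0.189 0 0 -0.3" --pt "0.728 -0.409 0.189 0 0 -0.3" --pt "0.728 -0.409 0.189 0 0 -0.3" --grip -0.1

```text
clock: 2.4
eef_pos: [0.5163, -0.2482, 0.1062]
orientation: [[0.617, 0.787, -0.004], [0.787, -0.617, 0.005], [0.001, -0.007, -1.0]]
contact_force: [0.8, 1.4, 0.0]
finger_gap: 0.549
grasp_force: 0.0
```

```bash
python3 go.py .516 -.2545 .029 .9
```

```text
[-0.0105, 0.0084, 0.1544, -0.0042, -0.0008, 0.0041]
```

Emit:
arm_command --pt "0 0 0 0 0 0" --pt "0 0 0 0 0 0" --pt "0 0 0 0 0 0"

```text
clock: 2.65
eef_pos: [0.5159, -0.2567, 0.1111]
orientation: [[0.625, 0.781, 0.002], [0.781, -0.625, -0.002], [-0.0, 0.002, -1.0]]
contact_force: [0.4, -0.5, -1.4]
finger_gap: 0.551
grasp_force: 0.0
```

```bash
python3 go.py .516 -.2545 .029 .9
```

```text
[0.0035, -0.003, 0.1642, 0.0015, 0.0003, -0.0024]
```

Emit:
arm_command --pt "0 0 0.04 0 0 0" --pt "0 0 0.08 0 0 0" --pt "0 0 0.12 0 0 0" --pt "0 0 0.15 0 0 0" --pt "0 0 0.162 0 0 0" --pt "0 0 0.162 0 0 0" --pt "0 0 0.162 0 0 0" --pt "0 0 0.162 0 0 0"

```text
clock: 3.32
eef_pos: [0.5169, -0.2553, 0.0303]
orientation: [[0.623, 0.782, 0.002], [0.782, -0.623, -0.001], [0.0, 0.002, -1.0]]
contact_force: [-0.7, 0.1, 0.1]
finger_gap: 0.552
grasp_force: 0.0
```

Emit:
arm_command --pt "0 0 0 0 0 0" --pt "0 0 0 0 0 0" --pt "0 0 0 0 0 0" --pt "0 0 0 0 0 0" --pt "0 0 0 0 0 0" --pt "0 0 0 0 0 0" --pt "0 0 0 0 0 0" --pt "0 0 0 0 0 0" --grip 1

```text
clock: 3.98
eef_pos: [0.5161, -0.2543, 0.0298]
orientation: [[0.622, 0.783, 0.0], [0.783, -0.622, -0.0], [-0.0, 0.0, -1.0]]
contact_force: [-2.4, 1.5, 6.7]
finger_gap: 0.0
grasp_force: 3.4
```

Emit:
arm_command --pt "0 0 -0.06 0 0 0" --pt "0 0 -0.12 0 0 0" --pt "0 0 -0.18 0 0 0" --pt "0 0 -0.24 0 0 0" --pt "0 0 -0.28 0 0 0" --pt "0 0 -0.28 0 0 0"

```text
clock: 4.48
eef_pos: [0.5189, -0.2555, 0.1741]
orientation: [[0.622, 0.783, 0.008], [0.783, -0.622, -0.004], [0.002, 0.009, -1.0]]
contact_force: [0.7, -0.0, 0.0]
finger_gap: 0.002
grasp_force: 0.0
```

```bash
python3 go.py .463 .0586 .175 .31
```

```text
[0.4221, -0.4785, -0.0053, 0.0051, -0.0028, 0.375]
```

Run:
```python
from h import *
from station import snapshot
S=snapshot("side");T=snapshot("top")
a=cv2.resize(S["image"][290:390,220:320,::-1],(400,400),interpolation=2);b=cv2.resize(T["image"][220:300,350:430,::-1],(400,400),interpolation=2)
cv2.imwrite("pics/k.png",np.hstack([a,b]))
```

```text
(no output)
```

View pics/k.png

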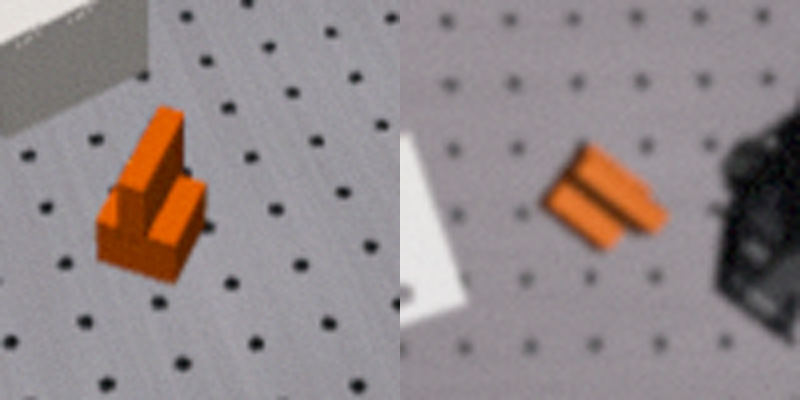

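The knob is standing untouched and the fingers missed it, so I'll check the TCP projection and refit.

Run:
```python
from h import *
from station import arm,snapshot
S=snapshot("side");T=snapshot("top"); s=arm.read_state(); print(s["eef_pos"])
for n,p,b in(("S",S,[235,300,285,370]),("T",T,[365,235,420,285])):
    print(n,"tcp",proj(p,s["eef_pos"]),"kn",proj(p,[.516,-.2545,.056]), "cam",-np.array(p["R"]).T@p["t"], p["fx"],p["fy"],p["cx"],p["cy"])
    m=orange(p["image"],b); yx=np.argwhere(m); print(m.sum(),yx.min(0)[::-1],yx.max(0)[::-1])
    v=fit([p],[m],knob,[.516,-.2545,.9],[.004,.004,.1]);print(v)
    im=p["image"][:,:,::-1].copy()
    cv2.circle(im,tuple(proj(p,s["eef_pos"])[0].astype(int)),3,(0,255,0),1)
    r=(render(p,knob([.516,-.2545,.9]))>.5).astype(np.uint8); cv2.drawContours(im,cv2.findContours(r,0,1)[0],-1,(255,0,0),1)
    c=(230,200) if n=="S" else (340,180)
    cv2.imwrite(f"pics/q{n}.png",cv2.resize(im[c[1]:c[1]+180,c[0]:c[0]+130],(390,540)))
cv2.imwrite("pics/q.png",np.hstack([cv2.imread("pics/qS.png"),cv2.imread("pics/qT.png")]))
```

```text
[ 0.51513532 -0.25406554  0.1677501 ]
S tcp [[256.53024703 270.89585801]] kn [[257.22065757 325.42493221]] cam [ 0.35340861 -0.78047373  0.64374673] 499.4544412160957 499.4544412160957 273.6622384601282 204.14573300617334
755.0 [244 317] [270 359]
(array([ 0.5158608 , -0.25477933,  0.92245201]), np.float64(0.08029801398515701))
T tcp [[412.88034653 256.47152781]] kn [[394.29750204 258.61257609]] cam [0.48462609 0.01606454 0.89581478] 387.8001739778901 387.8001739778901 280.44403650710456 207.2657091176938
264.0 [379 250] [402 268]
(array([ 0.51684597, -0.25499449,  0.9198579 ]), np.float64(0.303740531206131))
```

View pics/q.png

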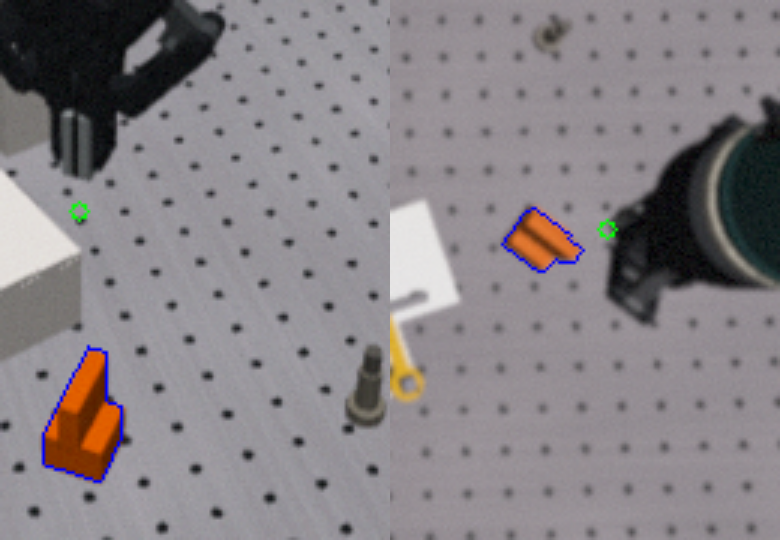

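Run:
```python
from h import *
from station import arm,snapshot
print("t2g",arm.tcp_to_grasp,[a for a in dir(arm) if a[0]!="_"])
S=snapshot("side");T=snapshot("top"); s=arm.read_state(); e=np.array(s["eef_pos"]);print(e)
for d in(0,.01,.02,.03,.04): print(d,proj(S,e+[0,0,d]),proj(T,e+[0,0,d]))
out=[]
for p,c in((S,(226,190)),(T,(380,220))):
    im=cv2.resize(p["image"][c[1]:c[1]+100,c[0]:c[0]+66,::-1],None,fx=6,fy=6,interpolation=2)
    im=cv2.convertScaleAbs(im,alpha=1.6,beta=15)
    for d,col in((0,(0,255,0)),(.02,(0,255,255)),(.03,(0,0,255))): cv2.circle(im,tuple(((proj(p,e+[0,0,d])[0]+.5-c)*6).astype(int)),4,col,1)
    out.append(im)
cv2.imwrite("pics/z.png",np.hstack(out))
```

```text
t2g 0.0187 ['PlanningError', 'close_job', 'read_state', 'tcp_to_grasp']
[ 0.5151486  -0.25399022  0.16740825]
0 [[256.5239327  271.04189418]] [[412.7742651  256.47416935]]
0.01 [[256.51599517 265.71756924]] [[414.72917954 256.20848369]]
0.02 [[256.50793524 260.31113648]] [[416.73823254 255.93544024]]
0.03 [[256.49975005 254.82068182]] [[418.80370462 255.65472908]]
0.04 [[256.49143665 249.24423124]] [[420.92800619 255.3660226 ]]
```

View pics/z.png

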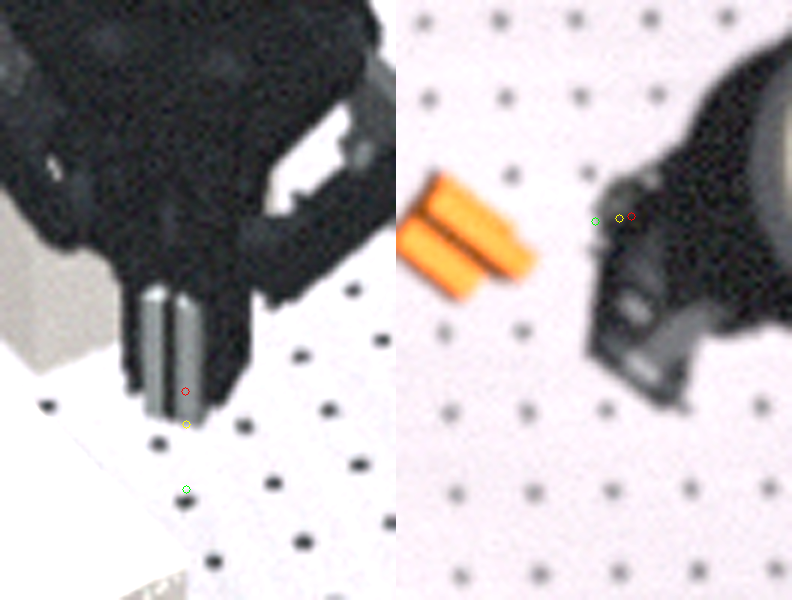

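The finger tips in the side view show at about (255, 259.5), which is 21–26 mm above the reported TCP. That explains the miss: the fingers shut above the fin. I'll treat the real tip as about 24 mm higher than reported and retry lower.

Emit:
arm_command --pt "0 0 0.05 0 0 0" --pt "0 0 0.1 0 0 0" --pt "0 0 0.15 0 0 0" --pt "0 0 0.2 0 0 0" --pt "0 0 0.24 0 0 0" --pt "0 0 0.27 0 0 0" --pt "0 0 0.29 0 0 0" --pt "0 0 0.305 0 0 0" --pt "0 0 0.315 0 0 0" --pt "0 0 0.324 0 0 0" --pt "0 0 0.324 0 0 0" --pt "0 0 0.324 0 0 0" --grip -0.1

```text
clock: 5.78
eef_pos: [0.5164, -0.2545, 0.0073]
orientation: [[0.622, 0.783, 0.001], [0.783, -0.622, -0.0], [0.0, 0.001, -1.0]]
contact_force: [0.4, -0.0, 0.8]
finger_gap: 0.547
grasp_force: 0.0
```

Emit:
arm_command --pt "0 0 0 0 0 0" --pt "0 0 0 0 0 0" --pt "0 0 0 0 0 0" --pt "0 0 0 0 0 0" --pt "0 0 0 0 0 0" --pt "0 0 0 0 0 0" --pt "0 0 0 0 0 0" --grip 1

```text
clock: 6.37
eef_pos: [0.5167, -0.2547, 0.0076]
orientation: [[0.622, 0.783, 0.001], [0.783, -0.622, -0.001], [0.0, 0.001, -1.0]]
contact_force: [-0.4, 0.1, 6.1]
finger_gap: 0.129
grasp_force: 59.5
```

Emit:
arm_command --pt "0 0 -0.06 0 0 0" --pt "0 0 -0.12 0 0 0" --pt "0 0 -0.18 0 0 0" --pt "0 0 -0.24 0 0 0" --pt "0 0 -0.28 0 0 0" --pt "0 0 -0.28 0 0 0" --pt "0 0 -0.28 0 0 0"

```text
clock: 6.95
eef_pos: [0.5163, -0.2546, 0.1476]
orientation: [[0.623, 0.783, 0.001], [0.783, -0.623, -0.001], [0.0, 0.002, -1.0]]
contact_force: [-0.0, -0.1, -1.1]
finger_gap: 0.122
grasp_force: 58.7
```

```bash
python3 go.py .463 .0586 .147 .31
```

```text
[0.424, -0.4734, 0.0005, 0.0011, -0.0004, 0.3749]
```

Emit:
arm_command --pt "0.04 -0.045 0 0 0 0.04" --pt "0.09 -0.1 0 0 0 0.08" --pt "0.14 -0.156 0 0 0 0.125" --pt "0.19 -0.212 0 0 0 0.17" --pt "0.24 -0.268 0 0 0 0.215" --pt "0.29 -0.324 0 0 0 0.26" --pt "0.34 -0.38 0 0 0 0.305" --pt "0.38 -0.424 0 0 0 0.34" --pt "0.41 -0.457 0 0 0 0.36" --pt "0.424 -0.473 0 0 0 0.375" --pt "0.424 -0.473 0 0 0 0.375" --pt "0.424 -0.473 0 0 0 0.375"

```text
clock: 7.95
eef_pos: [0.4618, 0.0586, 0.1455]
orientation: [[0.952, 0.307, -0.003], [0.307, -0.952, -0.001], [-0.003, -0.0, -1.0]]
contact_force: [0.7, -1.0, -0.9]
finger_gap: 0.122
grasp_force: 58.8
```

Emit:
arm_command --pt "0 0 0 0 0 0" --pt "0 0 0 0 0 0" --pt "0 0 0 0 0 0" --pt "0 0 0 0 0 0"

```text
clock: 8.28
eef_pos: [0.4629, 0.0578, 0.1467]
orientation: [[0.953, 0.303, -0.0], [0.303, -0.953, -0.0], [-0.0, 0.0, -1.0]]
contact_force: [-1.2, -0.1, -0.6]
finger_gap: 0.128
grasp_force: 58.8
```

```bash
cat > kn.py <<'E'
from h import *
from station import arm,snapshot
S=snapshot("side");T=snapshot("top"); s=arm.read_state(); e=np.array(s["eef_pos"]); x=np.array(s["orientation"])[:,0]
print("eef",np.round(e,4),"yaw",np.arctan2(x[1],x[0]))
v0=np.array([e[0],e[1],np.arctan2(x[1],x[0]),e[2]-.007])
b=[]
for p in(S,T):
    uv=proj(p,np.vstack(knob(v0[:3],v0[3]))); b.append([max(0,int(k)) for k in(*(uv.min(0)-9),*(uv.max(0)+10))])
for n,p,bx in(("S",S,b[0]),("T",T,b[1])):
    cv2.imwrite(f"pics/kn_{n}.png",cv2.resize(p["image"][bx[1]-20:bx[3]+30,bx[0]-20:bx[2]+30,::-1],(400,400),interpolation=2))
ms=[orange(S["image"],b[0]),orange(T["image"],b[1])]; print([m.sum() for m in ms],b)
# the part under the gripper is hidden: compare hub only in side view when the fin is covered
hub=lambda w:[place(w[0],w[1],w[2],box(-.017,.017,-.017,.017,0,.024),w[3])]
full=lambda w:knob(w[:3],w[3])
r=fit([S],[ms[0]],hub,v0,[.004,.004,.05,.004]); print("hub S",np.round(r[0],4),r[1])
h3=lambda w:hub([w[0],w[1],v0[2],w[2]])
if ms[1].sum()>30:
    r=fit([S,T],ms,hub,v0,[.004,.004,.05,.004]); print("hub ST",np.round(r[0],4),r[1])
E
python3 kn.py; python3 -c "
import cv2,numpy as np
cv2.imwrite('pics/knv.png',np.hstack([cv2.imread('pics/kn_S.png'),cv2.imread('pics/kn_T.png')]))"
```

```text
eef [0.4629 0.0582 0.1468] yaw 0.30891657966243413
[np.float32(499.0), np.float32(0.0)] [[159, 147, 205, 202], [226, 266, 269, 312]]
hub S [0.4627 0.0606 0.2056 0.1389] 0.36297595500946045
```

View pics/knv.png

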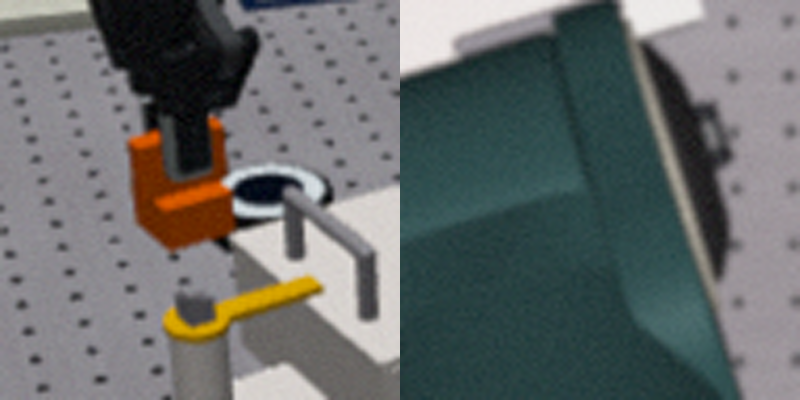

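```bash
cat > kn2.py <<'E'
from h import *
from station import arm,snapshot
S=snapshot("side"); s=arm.read_state(); e=np.array(s["eef_pos"]); x=np.array(s["orientation"])[:,0]; yaw=np.arctan2(x[1],x[0])
im=S["image"]; h=cv2.cvtColor(im,cv2.COLOR_RGB2HSV); o=orange(im,[150,130,225,215])
dark=((h[...,1]<110)&(h[...,2]<110)).astype(np.uint8); dark[int(proj(S,e+[0,0,.017])[0,1]+2):]=0
ig=cv2.dilate(dark,np.ones((3,3)))>0
w=(~ig).astype(float)
def mk(v): return knob([v[0],v[1],v[2]],v[3])
def run(free):
    v0=np.array([e[0],e[1],yaw,e[2]-.0076]); st=np.array([.004,.004,.06,.004])
    def c(q): v=v0.copy(); v[free]=q; return (np.abs(render(S,mk(v))-o)*w).sum()/o.sum()
    sim=np.vstack([v0[free]]+[v0[free]+np.eye(len(free))[i]*st[free[i]] for i in range(len(free))])
    r=minimize(c,v0[free],method="Nelder-Mead",options=dict(initial_simplex=sim,xatol=1e-4,fatol=1e-4)); print(free,np.round(r.x,4),round(r.fun,3))
print(np.round(e,4),yaw); run([0,1]); run([0,1,2]); run([0,1,2,3])
E
python3 kn2.py
```

```text
[0.463  0.0583 0.1469] 0.3091502624279182
[0, 1] [0.4639 0.0606] 0.077
[0, 1, 2] [0.4638 0.0612 0.2685] 0.074
[0, 1, 2, 3] [0.4636 0.0604 0.2604 0.1396] 0.075
```

Emit:
arm_command --pt "0 0 0.02 0 0 0" --pt "0 0 0.04 0 0 0" --pt "0 0 0.06 0 0 0" --pt "0 0 0.068 0 0 0" --pt "0 0 0.072 0 0 0" --pt "0 0 0.076 0 0 0" --pt "0 0 0.08 0 0 0" --pt "0 0 0.084 0 0 0" --pt "0 0 0.084 0 0 0"

```text
clock: 9.18
eef_pos: [0.4628, 0.0588, 0.1047]
orientation: [[0.952, 0.305, -0.0], [0.305, -0.952, -0.0], [-0.0, 0.0, -1.0]]
contact_force: [-1.0, 0.7, -0.4]
finger_gap: 0.128
grasp_force: 58.8
```

Emit:
arm_command --pt "0 0 0.004 0 0 0" --pt "0 0 0.009 0 0 0" --pt "0 0 0.014 0 0 0" --pt "0 0 0.019 0 0 0" --pt "0 0 0.023 0 0 0" --pt "0 0 0.027 0 0 0" --pt "0 0 0.03 0 0 0" --pt "0 0 0.03 0 0 0"

```text
clock: 9.85
eef_pos: [0.4629, 0.0587, 0.0905]
orientation: [[0.952, 0.305, -0.0], [0.305, -0.952, -0.0], [-0.0, 0.0, -1.0]]
contact_force: [-2.2, -0.5, 7.9]
finger_gap: 0.124
grasp_force: 60.1
```

Emit:
arm_command --pt "0 0 0 0 0 -0.06" --pt "0 0 0 0 0 -0.13" --pt "0 0 0 0 0 -0.2" --pt "0 0 0 0 0 -0.27" --pt "0 0 0 0 0 -0.34" --pt "0 0 0 0 0 -0.41" --pt "0 0 0 0 0 -0.48" --pt "0 0 0 0 0 -0.55" --pt "0 0 0 0 0 -0.62" --pt "0 0 0 0 0 -0.69" --pt "0 0 0 0 0 -0.76" --pt "0 0 0 0 0 -0.83"

```text
clock: 10.85
eef_pos: [0.4633, 0.0589, 0.0905]
orientation: [[-0.048, 0.999, 0.001], [0.999, 0.048, -0.0], [-0.0, 0.001, -1.0]]
contact_force: [-1.8, 0.5, 6.5]
finger_gap: 0.122
grasp_force: 59.8
```

Emit:
arm_command --pt "0 0 0 0 0 -0.04" --pt "0 0 0 0 0 -0.04" --pt "0 0 0 0 0 -0.04"

```text
clock: 11.1
eef_pos: [0.4632, 0.0589, 0.0905]
orientation: [[-0.106, 0.994, 0.001], [0.994, 0.106, 0.0], [-0.0, 0.001, -1.0]]
contact_force: [-1.6, -0.6, 6.0]
finger_gap: 0.122
grasp_force: 59.9
```

Emit:
arm_command --pt "0 0 0 0 0 0" --pt "0 0 0 0 0 0" --pt "0 0 0 0 0 0" --pt "0 0 -0.06 0 0 0" --pt "0 0 -0.12 0 0 0" --pt "0 0 -0.18 0 0 0" --pt "0 0 -0.24 0 0 0" --pt "0 0 -0.24 0 0 0" --pt "0 0 -0.24 0 0 0" --grip 0.1

```text
clock: 11.85
eef_pos: [0.464, 0.0587, 0.2113]
orientation: [[-0.105, 0.994, 0.004], [0.994, 0.105, -0.001], [-0.001, 0.004, -1.0]]
contact_force: [-0.9, -0.6, -0.5]
finger_gap: 0.447
grasp_force: 0.0
```

```bash
python3 go.py .5344 .0788 .17 1.854
```

```text
[0.0252, 0.144, 0.083, 0.0023, 0.0008, -0.1132]
```

Emit:
arm_command --pt "0.01 0.06 0.03 0 0 -0.06" --pt "0.02 0.12 0.06 0 0 -0.113" --pt "0.025 0.144 0.08 0 0 -0.113" --pt "0.025 0.144 0.08 0 0 -0.113" --pt "0.025 0.144 0.08 0 0 -0.113" --pt "0.025 0.144 0.08 0 0 -0.113"

```text
clock: 12.35
eef_pos: [0.5318, 0.0787, 0.1691]
orientation: [[-0.28, 0.96, -0.002], [0.96, 0.28, -0.0], [0.0, -0.002, -1.0]]
contact_force: [-0.5, 0.1, 0.1]
finger_gap: 0.449
grasp_force: 0.0
```

Run:
```python
from h import *
from station import arm,snapshot
S=snapshot("side");T=snapshot("top"); s=arm.read_state(); print(np.round(s["eef_pos"],4)); e=np.array(s["eef_pos"])
o=orange(S["image"],[150,150,240,240]); full=lambda w:knob(w[:3],w[3])
for y in(1.6,):
    r=fit([S],[o],lambda w:knob(w,.083),[.463,.0587,y],[.003,.003,.1]); print("knob S",np.round(r[0],4),r[1])
ys=yellow(S["image"],[150,150,240,240]); print(o.sum(),ys.sum())
c=(150,140);im=cv2.resize(S["image"][140:240,150:282,::-1],None,fx=6,fy=6,interpolation=2)
for P,col in(([.5344,.0788,.1165],(0,0,255)),(e+[0,0,.024],(0,255,0)),([.463,.0587,.139],(255,0,0))): cv2.circle(im,tuple(((proj(S,P)[0]+.5-c)*6).astype(int)),4,col,1)
cv2.imwrite("pics/b.png",im)
```

```text
[0.5324 0.0785 0.1701]
knob S [0.4634 0.0597 1.6097] 0.08540783822536469
472.0 10.0
```

View pics/b.png

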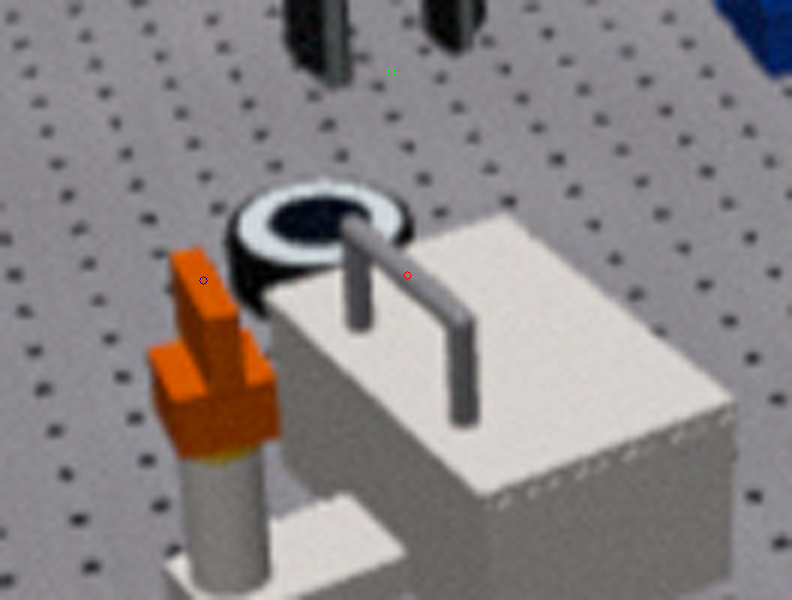

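The knob is down on the spindle with fit yaw 1.61, so the latch is at about 1.33. The bar middle at (407, 275) in the crop matches its prediction, so I'll descend and grasp it.

Emit:
arm_command --pt "0 0.003 0.04 0 0 0" --pt "0 0.003 0.08 0 0 0" --pt "0 0.003 0.12 0 0 0" --pt "0 0.003 0.15 0 0 0" --pt "0 0.003 0.17 0 0 0" --pt "0 0.003 0.184 0 0 0" --pt "0 0.003 0.184 0 0 0" --pt "0 0.003 0.184 0 0 0"

```text
clock: 13.12
eef_pos: [0.5348, 0.0792, 0.0784]
orientation: [[-0.279, 0.96, 0.001], [0.96, 0.279, -0.0], [-0.0, 0.001, -1.0]]
contact_force: [0.2, -0.5, 0.3]
finger_gap: 0.449
grasp_force: 0.0
```

Emit:
arm_command --pt "0 0 0 0 0 0" --pt "0 0 0 0 0 0" --pt "0 0 0 0 0 0" --pt "0 0 0 0 0 0" --pt "0 0 0 0 0 0" --pt "0 0 0 0 0 0" --grip 1

```text
clock: 13.62
eef_pos: [0.5343, 0.079, 0.0788]
orientation: [[-0.279, 0.96, -0.0], [0.96, 0.279, -0.001], [-0.001, -0.0, -1.0]]
contact_force: [-2.2, -1.5, 5.3]
finger_gap: 0.084
grasp_force: 58.6
```

Emit:
arm_command --pt "0 0.0074 -0.0122 0 0 0" --pt "0 0.0158 -0.024 0 0 0" --pt "0 0.025 -0.035 0 0 0" --pt "0 0.035 -0.0454 0 0 0" --pt "0 0.0457 -0.055 0 0 0" --pt "0 0.0572 -0.0638 0 0 0" --pt "0 0.0692 -0.0716 0 0 0" --pt "0 0.0818 -0.0786 0 0 0" --pt "0 0.0949 -0.0846 0 0 0" --pt "0 0.1084 -0.0896 0 0 0" --pt "0 0.1222 -0.0935 0 0 0" --pt "0 0.1364 -0.0964 0 0 0"

```text
clock: 14.62
eef_pos: [0.6001, 0.0984, 0.1282]
orientation: [[-0.279, 0.96, -0.0], [0.96, 0.279, -0.001], [-0.001, -0.0, -1.0]]
contact_force: [-4.2, -0.3, 8.0]
finger_gap: 0.085
grasp_force: 61.5
```

Emit:
arm_command --pt "0 0.0142 -0.0017 0 0 0" --pt "0 0.0286 -0.0026 0 0 0" --pt "0 0.043 -0.002 0 0 0" --pt "0 0.0574 -0.0008 0 0 0" --pt "0 0.0716 0.002 0 0 0" --pt "0 0.0856 0.0052 0 0 0" --pt "0 0.099 0.01 0 0 0" --pt "0 0.1124 0.0152 0 0 0" --pt "0 0.1252 0.0218 0 0 0" --pt "0 0.1376 0.0292 0 0 0" --pt "0 0.153 0.0406 0 0 0" --pt "0 0.153 0.0406 0 0 0"

```text
clock: 15.62
eef_pos: [0.6752, 0.1206, 0.105]
orientation: [[-0.28, 0.96, 0.002], [0.96, 0.28, 0.001], [0.001, 0.002, -1.0]]
contact_force: [-0.1, 1.0, 3.2]
finger_gap: 0.083
grasp_force: 62.5
```

Emit:
arm_command --pt "0 0 0 0 0 0" --pt "0 0 0 0 0 0" --pt "0 0 0 0 0 0" --pt "0 0 0 0 0 0" --pt "0 0 -0.04 0 0 0" --pt "0 0 -0.1 0 0 0" --pt "0 0 -0.16 0 0 0" --pt "0 0 -0.22 0 0 0" --pt "0 0 -0.24 0 0 0" --pt "0 0 -0.24 0 0 0" --grip 0.4

```text
clock: 16.45
eef_pos: [0.6752, 0.1201, 0.2295]
orientation: [[-0.279, 0.96, 0.006], [0.96, 0.279, 0.001], [-0.001, 0.006, -1.0]]
contact_force: [0.3, 0.1, -0.3]
finger_gap: 0.297
grasp_force: 0.0
```

Run:
```python
from h import *
from station import arm,snapshot,search_frame
S=snapshot("side");T=snapshot("top")
for n,p in(("S",S),("T",T)):
    for q in("insert_center","blank_center"): print(n,q,[(round(d["score"],2),np.round(d["box"]).astype(int).tolist()) for d in search_frame(p,q)[:3]])
    h=cv2.cvtColor(p["image"],cv2.COLOR_RGB2HSV); f=(.567,.0883,.283)
    for y in(.03,-.03):
        u,v=proj(p,place(*f,[-.006,y,.063]))[0]; print(y,u,v,h[int(v)-2:int(v)+3,int(u)-2:int(u)+3].mean((0,1)))
a=cv2.resize(S["image"][130:250,150:300,::-1],(400,320),interpolation=2);b=cv2.resize(T["image"][180:300,180:330,::-1],(400,320),interpolation=2)
cv2.imwrite("pics/i.png",np.hstack([a,b]))
```

```text
S insert_center [(0.59, [187, 170, 218, 191]), (0.53, [227, 208, 246, 225])]
S blank_center [(0.55, [211, 196, 233, 213])]
0.03 222.90959156408786 196.96312778523787 [ 72.84  10.88 123.8 ]
-0.03 237.44538085932427 209.86126435938843 [112.36 128.96 158.64]
T insert_center []
T blank_center []
0.03 222.61421044241263 244.47485406559986 [90.8  95.76 97.84]
-0.03 249.57598212516808 236.1724896998461 [ 90.48  94.92 101.04]
```

View pics/i.png

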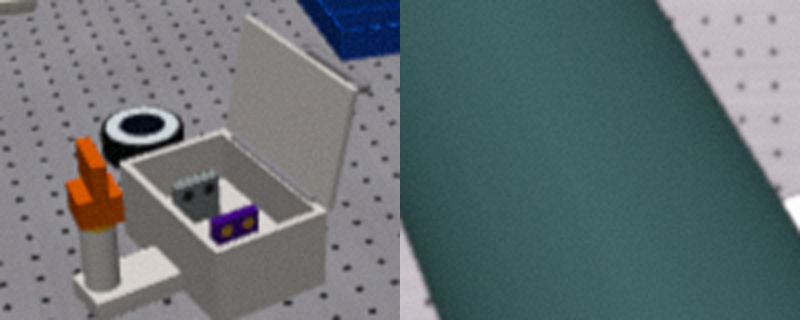

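The side crop shows the flap standing open and leaning back. The purple insert is at crop (234, 225), which is the -y slot, and the grey one is at (195, 195).

```bash
python3 go.py .5696 .0578 .17 .283
```

```text
[-0.0603, -0.2318, 0.108, -0.0018, 0.0015, 1.0001]
```

Emit:
arm_command --pt "-0.01 -0.05 0 0 0 0.07" --pt "-0.025 -0.1 0 0 0 0.14" --pt "-0.04 -0.15 0 0 0 0.21" --pt "-0.05 -0.2 0 0 0 0.29" --pt "-0.06 -0.232 0 0 0 0.36" --pt "-0.06 -0.232 0 0 0 0.43" --pt "-0.06 -0.232 0 0 0 0.5" --pt "-0.06 -0.232 0 0 0 0.57" --pt "-0.06 -0.232 0 0 0 0.64" --pt "-0.06 -0.232 0 0 0 0.71" --pt "-0.06 -0.232 0 0 0 0.78" --pt "-0.06 -0.232 0 0 0 0.85" --grip 0.3

```text
clock: 17.75
eef_pos: [0.57, 0.0583, 0.2246]
orientation: [[0.871, 0.491, -0.002], [0.491, -0.871, -0.0], [-0.002, -0.001, -1.0]]
contact_force: [0.2, 0.0, -0.3]
finger_gap: 0.352
grasp_force: 0.0
```

Emit:
arm_command --pt "0 0 0 0 0 0.07" --pt "0 0 0 0 0 0.14" --pt "0 0 0 0 0 0.15" --pt "0 0 0 0 0 0.15" --pt "0 0 0 0 0 0.15"

```text
clock: 18.17
eef_pos: [0.5702, 0.0585, 0.2252]
orientation: [[0.959, 0.282, -0.001], [0.282, -0.959, -0.0], [-0.001, -0.0, -1.0]]
contact_force: [-0.5, 0.1, 0.5]
finger_gap: 0.35
grasp_force: 0.0
```

```bash
python3 go.py .5696 .0578 .014 .283
python3 - <<'E'
from h import *
from station import arm,snapshot
S=snapshot("side"); im=S["image"]; e=np.array(arm.read_state()["eef_pos"]); print(e)
h=cv2.cvtColor(im,cv2.COLOR_RGB2HSV); m=((h[...,0]>118)&(h[...,0]<150)&(h[...,1]>120)).astype(np.float32); m[:,:220]=0;m[:,255:]=0;m[:195]=0;m[235:]=0
yx=np.argwhere(m); print(m.sum(),yx.min(0),yx.max(0))
# top face + near side visible; predicted corners of the top face
print(np.round(proj(S,place(.567,.0883,.283,[[-.026,-.035,.063],[.014,-.035,.063],[.014,-.025,.063],[-.026,-.025,.063]])),1).tolist())
c=(190,120);k=cv2.resize(im[120:240,190:290,::-1],(600,720)[0:2],interpolation=2) if 0 else cv2.resize(im[125:240,190:290,::-1],None,fx=5,fy=5,interpolation=2)
cv2.imwrite("pics/last.png",k)
E
```

```text
[-0.0012, 0.0011, 0.4224, -0.0001, 0.0006, 0.002]
[0.57030306 0.05848955 0.22533242]
130.0 [207 229] [220 246]
[[230.4, 214.0], [246.9, 208.0], [244.3, 205.8], [227.9, 211.7]]
```

Emit:
arm_command --pt "-0.001 0.001 0.06 0 0 0" --pt "-0.001 0.001 0.12 0 0 0" --pt "-0.001 0.001 0.18 0 0 0" --pt "-0.001 0.001 0.24 0 0 0" --pt "-0.001 0.001 0.28 0 0 0" --pt "-0.001 0.001 0.31 0 0 0" --pt "-0.001 0.001 0.335 0 0 0" --pt "-0.001 0.001 0.355 0 0 0" --pt "-0.001 0.001 0.37 0 0 0" --pt "-0.001 0.001 0.38 0 0 0" --pt "-0.001 0.001 0.385 0 0 0" --pt "-0.001 0.001 0.385 0 0 0"

```text
clock: 19.22
eef_pos: [0.5703, 0.0578, 0.0332]
orientation: [[0.96, 0.28, 0.0], [0.28, -0.96, -0.0], [0.0, 0.0, -1.0]]
contact_force: [-0.5, -0.1, 0.7]
finger_gap: 0.351
grasp_force: 0.0
```

Emit:
arm_command --pt "0 0 0.01 0 0 0" --pt "0 0 0.018 0 0 0" --pt "0 0 0.026 0 0 0" --pt "0 0 0.033 0 0 0" --pt "0 0 0.037 0 0 0" --pt "0 0 0.037 0 0 0"

```text
clock: 19.72
eef_pos: [0.5698, 0.0577, 0.0142]
orientation: [[0.96, 0.279, -0.001], [0.279, -0.96, -0.0], [-0.001, -0.0, -1.0]]
contact_force: [-0.1, 0.2, -0.3]
finger_gap: 0.348
grasp_force: 0.0
```

Emit:
arm_command --pt "0 0 0 0 0 0" --pt "0 0 0 0 0 0" --pt "0 0 0 0 0 0" --pt "0 0 0 0 0 0" --pt "0 0 0 0 0 0" --pt "0 0 0 0 0 0" --grip 1

```text
clock: 20.22
eef_pos: [0.5703, 0.0578, 0.0149]
orientation: [[0.96, 0.279, 0.0], [0.279, -0.96, -0.0], [0.0, 0.0, -1.0]]
contact_force: [-0.6, 0.7, 0.6]
finger_gap: 0.1
grasp_force: 59.5
```

Emit:
arm_command --pt "0 0 -0.02 0 0 0" --pt "0 0 -0.05 0 0 0" --pt "0 0 -0.09 0 0 0" --pt "0 0 -0.14 0 0 0" --pt "0 0 -0.19 0 0 0" --pt "0 0 -0.24 0 0 0" --pt "0 0 -0.28 0 0 0" --pt "0 0 -0.3 0 0 0" --pt "0 0 -0.3 0 0 0" --pt "0 0 -0.3 0 0 0" --pt "0 0 -0.3 0 0 0"

```text
clock: 21.13
eef_pos: [0.5691, 0.0575, 0.1634]
orientation: [[0.96, 0.279, -0.003], [0.279, -0.96, -0.0], [-0.003, -0.0, -1.0]]
contact_force: [0.4, -0.1, -0.4]
finger_gap: 0.099
grasp_force: 59.4
```

```bash
python3 go.py .541 .270 .138 .283
```

```text
[0.0649, -0.4237, 0.0507, -0.0002, 0.0016, 0.0001]
```

Emit:
arm_command --pt "0 -0.03 0 0 0 0" --pt "0 -0.07 0 0 0 0" --pt "0 -0.12 0 0 0 0" --pt "0 -0.17 0 0 0 0" --pt "0.01 -0.22 0 0 0 0" --pt "0.02 -0.27 0 0 0 0" --pt "0.035 -0.32 0.01 0 0 0" --pt "0.05 -0.37 0.02 0 0 0" --pt "0.06 -0.4 0.035 0 0 0" --pt "0.065 -0.42 0.045 0 0 0" --pt "0.065 -0.424 0.05 0 0 0" --pt "0.065 -0.424 0.05 0 0 0"

```text
clock: 22.13
eef_pos: [0.5409, 0.2699, 0.1379]
orientation: [[0.96, 0.28, -0.003], [0.28, -0.96, -0.002], [-0.004, 0.001, -1.0]]
contact_force: [1.4, -0.8, -0.7]
finger_gap: 0.102
grasp_force: 59.3
```

Emit:
arm_command --pt "0 0 0 0 0 0" --pt "0 0 0 0 0 0" --pt "0 0 0 0 0 0" --pt "0 0 0 0 0 0" --pt "0 0 0 0 0 0" --pt "0 0 0 0 0 0"

```text
clock: 22.63
eef_pos: [0.5424, 0.27, 0.14]
orientation: [[0.96, 0.279, 0.0], [0.279, -0.96, -0.0], [0.0, 0.0, -1.0]]
contact_force: [-0.6, -0.6, 0.2]
finger_gap: 0.098
grasp_force: 59.3
```

Run:
```python
from h import *
from station import arm,snapshot
S=snapshot("side"); s=arm.read_state(); print(np.round(s["eef_pos"],4),s["grasp_force"],s["finger_gap"])
im=cv2.resize(S["image"][80:270,130:330,::-1],(600,570),interpolation=2)
e=np.array(s["eef_pos"]); 
for P in([.541,.270,.03],[.541,.270,.13],[.541,.270,.186]): cv2.circle(im,tuple(((proj(S,P)[0]+.5-[130,80])*3).astype(int)),4,(0,255,0),1)
cv2.imwrite("pics/end.png",im)
```

```text
[0.5423 0.2702 0.14  ] 59.3469375371933 0.10101930048597656
```

View pics/end.png

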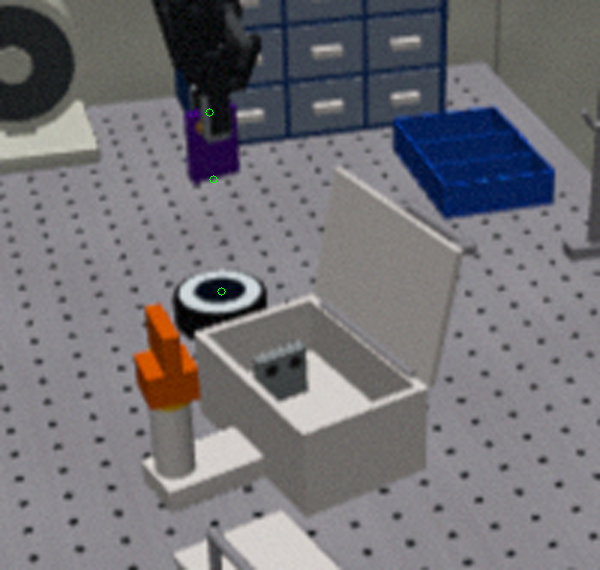

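The picture shows the purple insert held upright at (213, 143), with its lower edge at (213, 180) where I predicted it above the lens centre at (221, 291). The flap is open, the knob is on the spindle and the grey insert is in its slot, so I'm handing in.

```bash
python3 -c "
from station import arm
print(arm.close_job())"
```

```text
the job is handed in; nothing more can be done
None
```

I handed the job in at about 22.7 s, with the purple insert held upright over the lens centre, lower edge about 10 cm above the glass; the last picture shows the knob on the spindle, the flap open and the grey insert in its slot, but no verdict came back.

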